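# Take the guard key from its parking pocket and press it into the guard switch

### The arm

A 6-joint arm with a two-finger parallel gripper is mounted at the origin on a cart in front of the work surface, level with it; the furniture and walls round the work are solid. World frame = base frame: x ahead of the robot, y to its left, z up, the work surface at z = 0. Lengths are in m, angles in rad, forces in N, time in s.
With the tool pointing down it reaches from about 0.3 to 0.875 m from the base axis. Payload 6.4 kg.
Tool frame: the origin (TCP) lies between the finger pads; the fingertips stand 19 mm ahead of it and the grasp point (between the pads) is the TCP (ctrl.tips_ahead is the z of the fingertips in the tool frame, in m); z points along the fingers, y is the line along which they close (so a half turn about z gives the same grasp; the last joint's range is limited). The gripper opens to 85 mm and grips with 20 to 120 N. Pads are 22 mm wide; open, the fingers measure 114 mm over their backs; the gripper's body (76 mm by 85 mm) begins 54 mm behind the grasp point. The pads swing forward as they close: fully open they stand 13 mm farther back than shut.
Start: joints at [-1.394, 0.181, 1.607, -0, 1.354, -0.206], TCP at [0.215, -0.533, 0.25] pointing down, gripper open.
Joint ranges: [-2.99, 2.99], [-0.89, 2.07], [0.3, 2.58], [-1.14, 4.28], [0, 2.63], [-3.12, 3.12]. Speed limits (rad/s): [2.57, 2.57, 3.01, 3.14, 3.14, 3.14].

### API

Orientations are given as a unit quaternion [w, x, y, z].
In Python, from bench import readout, vision, ctrl gives the robot as it stands.
- The arm moves only by the tool play_rows, never from a script. Its arguments are lists of equal length, an entry for each row: "xyz": the shift along the tool's x, y, z in mm, a list of three; "rot": the turn, a rotation vector about the tool's x, y, z in rad, a list of three; "grip": the opening, from 0 (shut) to 1 (fully open). In form: {"xyz": [[x, y, z], ...], "rot": [[rx, ry, rz], ...], "grip": [grip, ...]}. A call has exactly 10 rows; each row is the pose to reach, as a shift and turn from the pose commanded when the call began, along the tool's axes at that moment; what a row does not reach only later rows make up. A row lasts 1/8 s, in which the tool goes at most 62.5 mm and 10.7 degrees, less where a joint would pass 70% of its speed; a pose out of reach is approached as far as the arm can. A call with a gripper value outside its range is refused whole. The fingers move at their own pace and stop on an object; the grip force is fixed at half the most. Time passes only in rows, so rows that repeat a pose let the fingers close, or fill a call up. It gives the time, the measured TCP pose, the force, the opening and the grip force at its end, in the units of the state.
- readout.get_obs(): the state, without advancing time (a new reading comes with each control period).
- vision.camera(name): name is "scene" or "top" or "wrist"; returns a dict with "color" (384x512x3 uint8, red, green, blue), "depth" (384x512 float32, m along the optical axis (not along the pixel's ray), 0 where there is no reading), "camera_matrix" (3x3 intrinsics, pixels), "extrinsics" (4x4, takes a point from camera to world coordinates); the wrist camera has in their place "hand_eye" (4x4, takes a point from camera to tool coordinates, whose origin is the TCP and whose axes are the flange's). Camera axes: x right, y down, z forward; pixel columns grow to the right and rows downward; lengths in m; the calibration is good to about 2 mm. A picture is of the moment at which its call begins: read the wrist's pose just before it.
- ctrl.hand_in(): hands the job in; it is judged then, once.
The state is a dict: "time_s": time; "q": joint angles; "dq": joint speeds; "joint_efforts": joint torques, N m; "eef_pos": TCP position; "eef_rot": TCP orientation; "wrist_force": force on the tool from outside, world axes, zero at the start; "torque": the same for the moment, N m; "opening": opening from 0.0 (shut) to 1.0 (fully open); "grasp_force": force on a finger pad.
Only numpy, scipy, OpenCV 4.12 (cv2) and the standard library are available. Lean on these libraries where they do the work, as an engineer would, in place of code of your own. Each camera call takes 0.05 s, during which the arm holds its last target. There are 200 camera calls.

### The job

The polishing spindle's guard key is parked in the black block, one end of it caught under the block's steel plate. Slide the key out from under the plate with a light push, just until you feel it stop, lift it straight up out of its tight pocket by its tab, then put its tongue straight down into the slot of the guard switch and press it gently fully home, upright, so that the plunger inside goes down. Let go of it there, do not wrench or force anything, and leave the other things on the bench where they are.

Things in the scene. Friction and masses are not known exactly. Their poses are not given: they have to be found in the camera images.
- park_block: Black parking block, fixed to the bench, 100 (its x) x 64 (y) x 37.5 mm; origin under its centre, z up. A pocket 28 mm wide (y) in its top holds the key on a ledge 26 mm above the bench. A steel plate on it (top 42 mm above the bench) leaves a 46 mm long window over the pocket; a lip at the window's -x end is the key's stop. Where it sits along x (16 mm range) is not measured: feel for it.
- key_tab (a point): Loose guard key; the point is the centre of its upright tab, 20 (x) x 9 (y) mm, top 14 mm above it. Head 44 (x) x 26 (y) x 10 mm, underside 24 mm below the point; steel tongue 18 (x) x 5 (y) mm, tip 46 mm below. Parked: x along the block's x, point 50 mm up, head's +x end under the plate, tab in a 13 mm slot of it. Slid 7 to 26 mm along -x to the stop it comes free, only within 2 mm of the stop.
- switch_mouth (a point): Centre of the guard switch's slot, at the level of the switch's top face, 56 mm above the bench; z up. The slot goes straight down, 20 (x) x 7 (y) mm, its mouth bevelled 3 mm all round; the key fits either way round. The black housing, 60 (x) x 40 (y) mm, stands on a fixed grey plate; a clear guard hood, 53 mm high, stands on it from x = +44 to +101 mm.
- plunger (a joint): The switch's inner plunger: m pressed down, 0 at the start, its top then 10 mm below the slot's mouth. It moves only against about 6 N of friction, and stays where it is pushed. With the key fully home (head resting on the switch's top, key_tab 24 mm above the mouth) it reads 0.012.
- nail_block: bystander: small pine block with two upright nails, 30 x 55 x 38 mm; origin under its centre. To be left alone.
- cutter_case: bystander: flat red blade dispenser, 31 x 78 x 19 mm, lying on the bench; origin under its centre. To be left alone.
- spanner: bystander: open-ended steel spanner, 24 x 168 x 6 mm, lying on the bench; origin under its centre. To be left alone.
Things that resemble listed ones, but are neither listed nor needed, are in the scene too. Of the things that look like the part that bears key_tab, the smallest one is meant.

How it is judged:
By the outcome, as a careful person would: the job done as asked, in the order asked, and still so for the second after the job is handed in, with the robot touching nothing.
It also fails if it takes over 45 s, if anything falls off the work surface, if the arm or the gripper's body presses on something with over 40 N, if the wrist force passes 120 N, or if a joint passes its speed limit or range.

## Working session

There is one attempt and no reset: what is moved stays moved. The work goes in short steps, Python scripts to look and compute and a tool call to move; the robot and the scene stay as the last step left them, time stands still between calls to the robot, and variables do not carry over. Pictures are saved under pics/ and viewed, at most 10 in all, crops included, and the job is handed in when it is done.

Besides the shell and the picture viewer there is one more tool, called after ">>>" as name(argument=value, ...) on one line, values as JSON. play_rows: Moves the arm, as the interface text tells. Its arguments: {"type":"object","properties":{"xyz":{"type":"array","items":{"type":"array","items":{"type":"number"}}},"rot":{"type":"array","items":{"type":"array","items":{"type":"number"}}},"grip":{"type":"array","items":{"type":"number"}}},"required":["xyz","rot","grip"]}

```bash
mkdir -p pics
cat > h.py <<'E'
import numpy as np, cv2
from bench import readout, vision, ctrl
from scipy.spatial.transform import Rotation as R
def grab(n):
    o=readout.get_obs(); c=vision.camera(n)
    if n=='wrist':
        T=np.eye(4);q=o['eef_rot'];T[:3,:3]=R.from_quat([q[1],q[2],q[3],q[0]]).as_matrix();T[:3,3]=o['eef_pos'];c['E']=T@c['hand_eye']
    else:c['E']=c['extrinsics']
    np.savez('last_%s.npz'%n,color=c['color'],depth=c['depth'],K=c['camera_matrix'],E=c['E']);return c
def load(n): return dict(np.load('last_%s.npz'%n))
def pt(c,u,v,z=None):
    K=c['K'];d=np.array([(u-K[0,2])/K[0,0],(v-K[1,2])/K[1,1],1.]);E=c['E']
    if z is None: return E[:3,:3]@(d*c['depth'][int(v),int(u)])+E[:3,3]
    r=E[:3,:3]@d; return E[:3,3]+r*(z-E[2,3])/r[2]
def save(c,name,box=None,s=1):
    im=c['color'][...,::-1]
    if box: im=im[box[1]:box[3],box[0]:box[2]]
    cv2.imwrite('pics/'+name,cv2.resize(im,None,fx=s,fy=s,interpolation=cv2.INTER_CUBIC))
E
python3 - <<'E'
from h import *
a=grab('top')
b=grab('scene')
save(a,'top.png',None,1.5);save(b,'scene.png',None,1.5)
o=readout.get_obs();print(o['eef_pos'],o['eef_rot'],o['wrist_force'],a['E'][:3])
E
```

```text
[ 0.21472176 -0.53290458  0.24947874] [-7.84521181e-04  9.81733659e-01  1.90258788e-01  9.03953867e-06] [ 0.14143122  0.27415184 -0.0015582 ] [[-0.01067382 -0.99304352  0.11726308  0.3879309 ]
 [-0.99991549  0.0097294  -0.00862327 -0.32315631]
 [ 0.00742238 -0.11734521 -0.99306345  1.16002321]]
```

View pics/top.png

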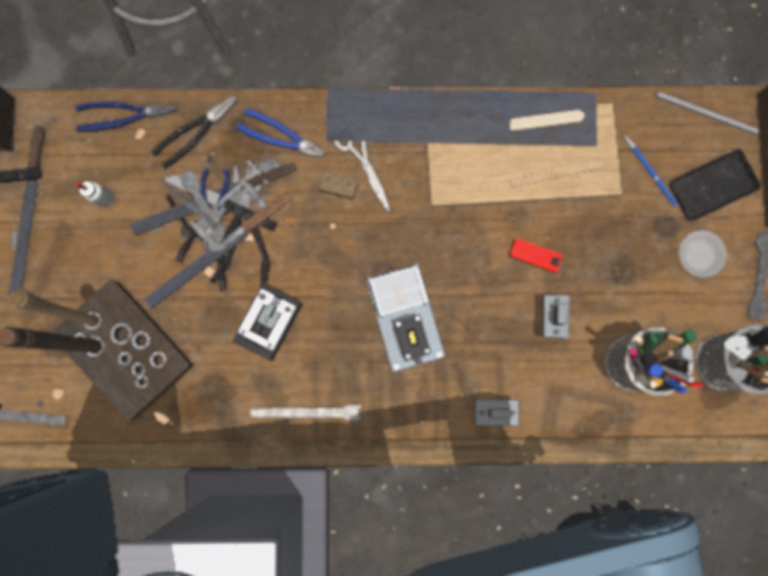

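View pics/scene.png

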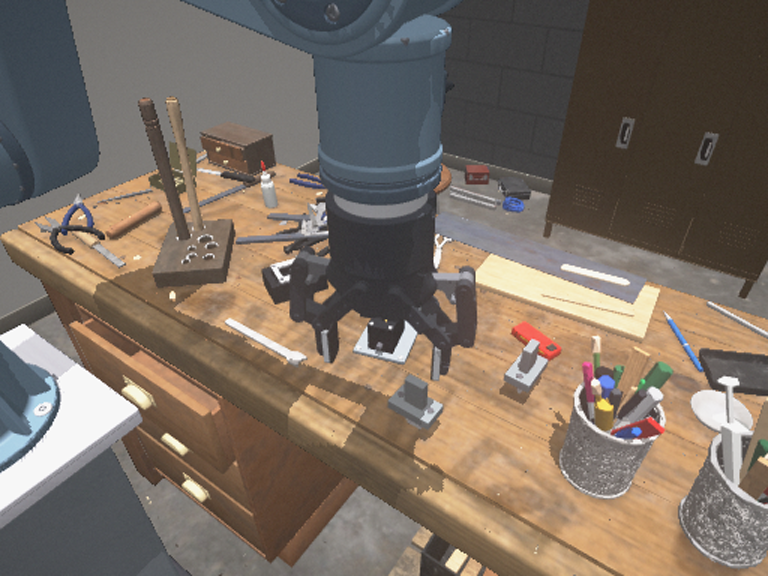

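Top view: a black block with plate and key at (268,320), the switch at (412,335), and its hood at (398,290). Three things look like keys: (268,320) in the block, and loose ones at (497,412) and (556,316). The parked one looks smallest and sits in the block as described. I'll confirm that in a crop.

Run:
```python
from h import *
a=load('top')
im=a['color'][...,::-1]
r=lambda b:cv2.resize(im[b[1]:b[3],b[0]:b[2]],(390,390),interpolation=cv2.INTER_CUBIC)
cv2.imwrite('pics/c1.png',np.hstack([r((145,180,210,245)),r((240,170,305,250))[:, :]]))
for n,p in dict(tab=(178,212),sw=(275,225),k1=(331,275),k2=(371,211)).items(): print(n,pt(a,*p))
```

```text
tab [ 0.48335001 -0.14761721  0.03612732]
sw [ 0.45127215 -0.36579121  0.04504704]
k1 [ 0.34132553 -0.48180634  0.08729516]
k2 [ 0.47748975 -0.57347311  0.08121264]
```

View pics/c1.png

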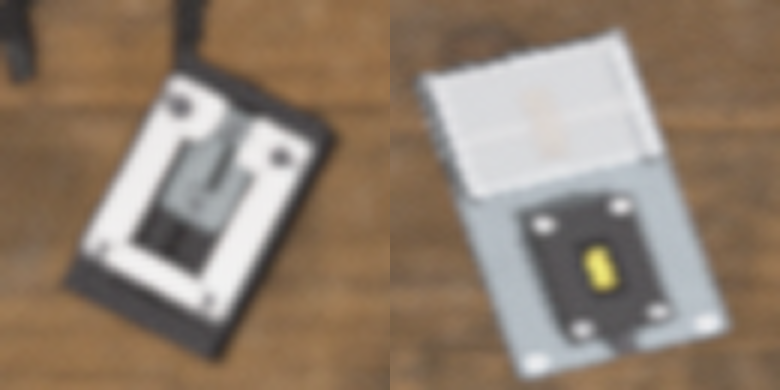

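The crop confirms it: the key at left, in the block with the white steel plate, has the smallest head and is the parked one. The block's +x runs up-right in the picture, at a yaw of about -29°. The switch is at right, with its yellow slot at crop (600,268). I'm moving above the block for a close look.

>>> play_rows(xyz=[[46, -32, 0], [92, -64, 0], [138, -95, 0], [183, -127, 0], [229, -159, 0], [275, -191, 0], [320, -223, 0], [366, -254, 0], [366, -254, 0], [366, -254, 0]], rot=[[0, 0, 0.11], [0, 0, 0.22], [0, 0, 0.33], [0, 0, 0.44], [0, 0, 0.55], [0, 0, 0.66], [0, 0, 0.77], [0, 0, 0.88], [0, 0, 0.88], [0, 0, 0.88]], grip=[1, 1, 1, 1, 1, 1, 1, 1, 1, 1])

```text
time_s: 1.35
eef_pos: [0.4591, -0.1611, 0.2499]
eef_rot: [0.0, 0.969, -0.245, -0.0]
wrist_force: [-0.7, 0.5, 0.3]
opening: 1.001
grasp_force: 0.0
```

Run:
```python
from h import *
b=grab('wrist');save(b,'w1.png',None,1.5)
o=readout.get_obs();print(o['time_s'],o['q'],o['eef_pos'],o['eef_rot'],o['wrist_force']);print(b['hand_eye'])
```

```text
1.4 [-5.82879768e-01 -1.99013244e-02  1.82284917e+00 -4.65602879e-04
  1.33916060e+00  1.48481759e+00] [ 0.4589565  -0.16165124  0.25003498] [ 1.29368235e-04  9.69307705e-01 -2.45850473e-01 -3.17975346e-04] [-0.38408705  0.31806588  0.5052498 ]
[[ 5.26370939e-04 -9.45465599e-01 -3.25721543e-01  8.37154449e-02]
 [ 9.99999793e-01  6.17793314e-04 -1.77241870e-04  1.55449234e-03]
 [ 3.68804683e-04 -3.25721382e-01  9.45465729e-01 -1.24380545e-01]
 [ 0.00000000e+00  0.00000000e+00  0.00000000e+00  1.00000000e+00]]
```

View pics/w1.png

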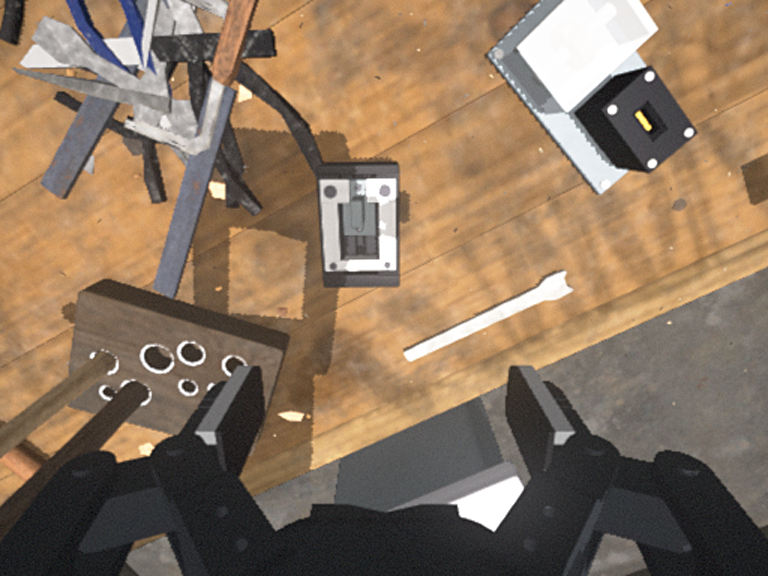

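The wrist view shows the block at (360,225) with its +x end up, and the switch slot at (643,120). I'm cropping both to read their corners.

Run:
```python
from h import *
a=load('wrist');im=a['color'][...,::-1]
r=lambda b:cv2.resize(im[b[1]:b[3],b[0]:b[2]],None,fx=5,fy=5,interpolation=cv2.INTER_CUBIC)
cv2.imwrite('pics/c2.png',np.hstack([r((205,100,275,200)),r((380,35,470,135))]))
```

```text
(no output)
```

View pics/c2.png

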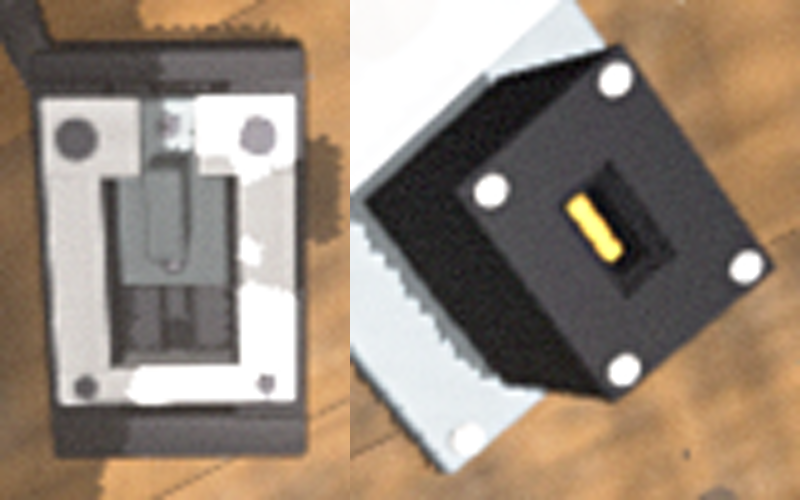

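Run:
```python
from h import *
a=load('wrist')
f=lambda u,v,ox,oy,z:pt(a,ox+(u+.5)/5-.5,oy+(v+.5)/5-.5,z)
P=[f(u,v,205,100,.042) for u,v in [(38,95),(296,95),(298,403),(57,405)]]
T=[f(u,v,205,100,.064) for u,v in [(148,165),(188,165),(187,270),(150,268)]]
W=[f(u-350,v,380,35,.056) for u,v in [(490,190),(615,80),(746,266),(624,369)]]
F=[f(u-350,v,380,35,.056) for u,v in [(458,190),(617,45),(772,268),(612,400)]]
S=[f(u-350,v,380,35,.056) for u,v in [(560,205),(607,163),(675,250),(625,297)]]
for n,Q in dict(plate=P,tab=T,screws=W,face=F,slot=S).items():
    Q=np.array(Q)[:,:2];print(n,Q.mean(0).round(4),'sides',[np.linalg.norm(Q[i]-Q[i-3]).round(4) for i in range(4)])
    # x direction: from edge(2,3) to edge(0,1)
    d=[Q[0]-Q[3],Q[1]-Q[2],] ;print('  yaw',[np.degrees(np.arctan2(x[1],x[0])).round(1) for x in d], 'y-side', [np.degrees(np.arctan2(x[1],x[0])).round(1)+90 for x in (Q[1]-Q[0],Q[2]-Q[3])])
    print(Q.round(4).tolist())
```

```text
plate [ 0.4813 -0.1517] sides [np.float64(0.0589), np.float64(0.0738), np.float64(0.0592), np.float64(0.0743)]
  yaw [np.float64(-27.6), np.float64(-27.5)] y-side [np.float64(-28.299999999999997), np.float64(-27.799999999999997)]
[[0.5281, -0.1429], [0.5001, -0.1948], [0.4346, -0.1608], [0.4623, -0.1084]]
tab [ 0.4923 -0.1584] sides [np.float64(0.0087), np.float64(0.0231), np.float64(0.0082), np.float64(0.0227)]
  yaw [np.float64(-28.7), np.float64(-29.8)] y-side [np.float64(-28.299999999999997), np.float64(-31.5)]
[[0.5044, -0.1601], [0.5003, -0.1678], [0.4802, -0.1563], [0.4845, -0.1493]]
screws [ 0.4516 -0.3701] sides [np.float64(0.0301), np.float64(0.05), np.float64(0.0301), np.float64(0.0504)]
  yaw [np.float64(16.1), np.float64(16.1)] y-side [np.float64(15.299999999999997), np.float64(16.0)]
[[0.4718, -0.3486], [0.4797, -0.3777], [0.4317, -0.3915], [0.4234, -0.3626]]
face [ 0.4519 -0.3693] sides [np.float64(0.0387), np.float64(0.0594), np.float64(0.0393), np.float64(0.0588)]
  yaw [np.float64(15.4), np.float64(15.9)] y-side [np.float64(16.200000000000003), np.float64(15.400000000000006)]
[[0.4749, -0.3428], [0.4857, -0.3799], [0.4287, -0.3962], [0.4182, -0.3584]]
slot [ 0.4517 -0.3696] sides [np.float64(0.0115), np.float64(0.0245), np.float64(0.0128), np.float64(0.0252)]
  yaw [np.float64(15.1), np.float64(18.0)] y-side [np.float64(16.299999999999997), np.float64(19.200000000000003)]
[[0.462, -0.3606], [0.4653, -0.3716], [0.4419, -0.3792], [0.4377, -0.3671]]
```

Run:
```python
from h import *
a=load('wrist');v,u=np.mgrid[0:250,0:512];d=a['depth'][:250]
K=a['K'];p=np.stack([(u-K[0,2])/K[0,0]*d,(v-K[1,2])/K[1,1]*d,d],-1).reshape(-1,3)@a['E'][:3,:3].T+a['E'][:3,3]
p=p[(d.ravel()>0)]
for c,yaw in (((.4813,-.1517),-27.8),((.4517,-.3698),15.8)):
    t=np.radians(yaw);q=(p[:,:2]-c);x=q@[np.cos(t),np.sin(t)];y=q@[-np.sin(t),np.cos(t)]
    for lo in range(-100,120,20):print(lo,[ (lambda m:round(np.percentile(p[m,2],98)*1000) if m.sum()>3 else None)((x>lo/1e3)&(x<lo/1e3+.02)&(y>l2/1e3)&(y<l2/1e3+.02)) for l2 in range(-80,80,20)])
```

```text
-100 [3, 3, 2, 2, 3, 3, 2, 4]
-80 [2, 2, 2, 2, 3, 2, 3, 2]
-60 [3, 2, 40, 40, 40, 40, 3, 2]
-40 [2, 2, 45, 44, 44, 45, 3, 3]
-20 [254, 2, 44, 44, 44, 255, 3, 2]
0 [2, 2, 44, 66, 66, 44, 2, 3]
20 [2, 2, 45, 64, 64, 45, 3, 2]
40 [2, 2, 40, 40, 40, 39, 33, 3]
60 [3, 3, 3, 2, 2, 34, 34, 3]
80 [2, 2, 2, 3, 2, 3, 34, 33]
100 [2, 2, 3, 3, 3, 2, 2, 34]
-100 [2, 2, 2, 2, 2, 2, 3, 2]
-80 [3, 2, 2, 2, 2, 2, 3, 2]
-60 [2, 2, 2, 2, 3, 2, 2, 2]
-40 [2, 3, None, 58, 59, 55, 9, 2]
-20 [2, 3, None, 58, 58, 57, 9, 2]
0 [2, 3, 9, 58, 58, 57, 9, 2]
20 [2, 9, 11, 58, 58, 56, 10, 2]
40 [2, None, 55, 55, 55, 55, 9, 2]
60 [None, None, 56, 55, 56, 55, 10, 2]
80 [None, None, 54, 55, 55, 55, 9, 3]
100 [None, None, None, 49, 53, 53, 9, 2]
```

>>> play_rows(xyz=[[7, -5, 30], [14, -10, 60], [21, -15, 90], [28, -19, 120], [28, -19, 130], [28, -19, 140], [28, -19, 140], [28, -19, 140], [28, -19, 140], [28, -19, 140]], rot=[[0, 0, -0.01], [0, 0, -0.01], [0, 0, -0.01], [0, 0, -0.01], [0, 0, -0.01], [0, 0, -0.01], [0, 0, -0.01], [0, 0, -0.01], [0, 0, -0.01], [0, 0, -0.01]], grip=[0.35, 0.35, 0.35, 0.35, 0.35, 0.35, 0.35, 0.35, 0.35, 0.35])

```text
time_s: 2.65
eef_pos: [0.4934, -0.1578, 0.1108]
eef_rot: [0.0, 0.971, -0.241, 0.0]
wrist_force: [-0.1, 0.9, 0.5]
opening: 0.35
grasp_force: 0.0
```

Run:
```python
from h import *
b=grab('wrist');save(b,'w2.png',None,1.5)
o=readout.get_obs();print(o['time_s'],o['eef_pos'],o['eef_rot'],o['wrist_force'],o['torque'])
```

```text
2.7 [ 0.49330418 -0.15773589  0.1106814 ] [ 1.19637935e-04  9.70508487e-01 -2.41066707e-01  3.25110559e-04] [-0.17183608 -0.02029444  0.02407929] [ 0.01946016  0.00652829 -0.04015579]
```

View pics/w2.png

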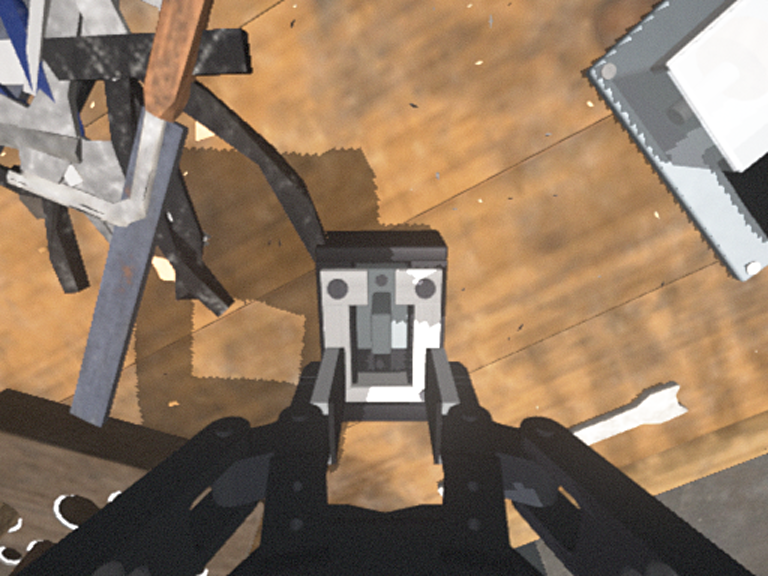

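Run:
```python
from h import *
a=load('wrist');save(a,'c3.png',(200,150,310,290),4)
t=np.radians(-27.9);ex=np.array([np.cos(t),np.sin(t)]);ey=np.array([-ex[1],ex[0]])
tcp=np.array([.49335,-.15775])
def f(u,v,z):
    q=pt(a,(u+.5)/1.5-.5,(v+.5)/1.5-.5,z)[:2]-tcp;return (q@ex*1e3).round(1),(q@ey*1e3).round(1)
print([f(*p,.064) for p in((373,320),(390,320),(381,293),(381,353))],[f(u,330,.042) for u in (320,444)],[f(u,v,.042) for u,v in((338,290),(425,288))])
```

```text
[(np.float64(6.8), np.float64(3.5)), (np.float64(6.8), np.float64(-4.0)), (np.float64(19.4), np.float64(-0.1)), (np.float64(-9.5), np.float64(-0.0))] [(np.float64(-8.5), np.float64(30.6)), (np.float64(-8.5), np.float64(-31.3))] [(np.float64(12.7), np.float64(20.9)), (np.float64(13.8), np.float64(-21.1))]
```

View pics/c3.png

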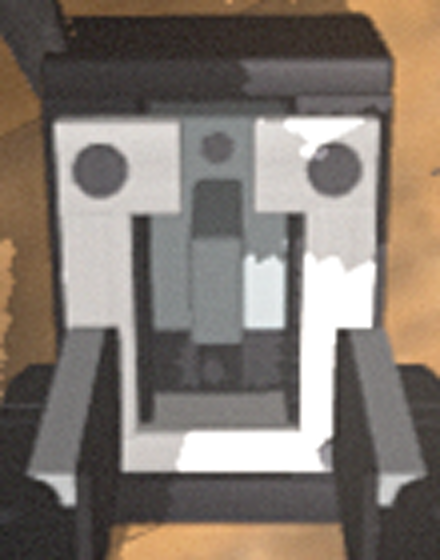

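The crop shows the tab top centred between the pads, under 0.5 mm off. I'm going down so the tips stay just above the plate, then closing on the tab.

>>> play_rows(xyz=[[0, 0, 15], [0, 0, 30], [0, 0, 40], [0, 0, 46], [0, 0, 46], [0, 0, 46], [0, 0, 46], [0, 0, 46], [0, 0, 46], [0, 0, 46]], rot=[[0, 0, 0], [0, 0, 0], [0, 0, 0], [0, 0, 0], [0, 0, 0], [0, 0, 0], [0, 0, 0], [0, 0, 0], [0, 0, 0], [0, 0, 0]], grip=[0.35, 0.35, 0.35, 0.35, 0.25, 0.18, 0.14, 0.1, 0.06, 0.04])

```text
time_s: 3.95
eef_pos: [0.4937, -0.1575, 0.0648]
eef_rot: [-0.0, 0.97, -0.241, 0.001]
wrist_force: [2.1, 5.8, 4.6]
opening: 0.086
grasp_force: 60.7
```

Run:
```python
from h import *
o=readout.get_obs()
for k in('time_s','eef_pos','eef_rot','wrist_force','torque','opening','grasp_force'):print(k,o[k])
```

```text
time_s 3.95
eef_pos [ 0.49371446 -0.15747206  0.06484985]
eef_rot [-2.19340534e-04  9.70487243e-01 -2.41151637e-01  5.92889320e-04]
wrist_force [2.13083178 5.7552746  4.59864635]
torque [ 0.86821792 -0.38859118  0.04819253]
opening 0.08594981019665503
grasp_force 60.70541739463806
```

>>> play_rows(xyz=[[0, -0.3, 0], [-1, -0.3, 0], [-2, -0.3, 0], [-3, -0.3, 0], [-4, -0.3, 0], [-5, -0.3, 0], [-6, -0.3, 0], [-6, -0.3, 0], [-6, -0.3, 0], [-6, -0.3, 0]], rot=[[0, 0, 0], [0, 0, 0], [0, 0, 0], [0, 0, 0], [0, 0, 0], [0, 0, 0], [0, 0, 0], [0, 0, 0], [0, 0, 0], [0, 0, 0]], grip=[0.04, 0.04, 0.04, 0.04, 0.04, 0.04, 0.04, 0.04, 0.04, 0.04])

```text
time_s: 5.2
eef_pos: [0.4892, -0.1551, 0.0649]
eef_rot: [0.0, 0.97, -0.241, 0.002]
wrist_force: [4.5, 2.9, 2.4]
opening: 0.089
grasp_force: 60.4
```

```bash
cat > st.py <<'E'
from h import *
o=readout.get_obs();t=np.radians(-27.9);ex=np.array([np.cos(t),np.sin(t),0]);ey=np.array([-ex[1],ex[0],0])
p=np.array(o['eef_pos'])-[.4937,-.1577,0];F=np.array(o['wrist_force']);M=np.array(o['torque'])
print(o['time_s'],'block mm',(p@ex*1e3).round(2),(p@ey*1e3).round(2),(p[2]*1e3).round(2),'F',(F@ex).round(2),(F@ey).round(2),F[2].round(2),'M',(M@ex).round(2),(M@ey).round(2),M[2].round(2),'op',round(o['opening'],3),round(o['grasp_force'],1))
E
python3 st.py
```

```text
5.2 block mm -5.16 0.16 64.88 F 2.63 4.62 2.42 M 0.95 -0.56 0.14 op 0.089 60.4
```

>>> play_rows(xyz=[[-0.5, 0, 0], [-1, 0, 0], [-1.5, 0, 0], [-2, 0, 0], [-2.5, 0, 0], [-2.5, 0, 0], [-2.5, 0, 0], [-2.5, 0, 0], [-2.5, 0, 0], [-2.5, 0, 0]], rot=[[0, 0, 0], [0, 0, 0], [0, 0, 0], [0, 0, 0], [0, 0, 0], [0, 0, 0], [0, 0, 0], [0, 0, 0], [0, 0, 0], [0, 0, 0]], grip=[0.04, 0.04, 0.04, 0.04, 0.04, 0.04, 0.04, 0.04, 0.04, 0.04])

```text
time_s: 6.45
eef_pos: [0.487, -0.154, 0.0649]
eef_rot: [0.0, 0.97, -0.241, 0.002]
wrist_force: [5.2, 2.8, 1.9]
opening: 0.082
grasp_force: 60.3
```

```bash
python3 st.py
```

```text
6.45 block mm -7.6 0.13 64.86 F 3.28 4.94 1.86 M 0.92 -0.6 0.11 op 0.082 60.3
```

>>> play_rows(xyz=[[-0.5, -0.2, 0], [-1, -0.2, 0], [-1.5, -0.2, 0], [-2, -0.2, 0], [-2.5, -0.2, 0], [-2.5, -0.2, 0], [-2.5, -0.2, 0], [-2.5, -0.2, 0], [-2.5, -0.2, 0], [-2.5, -0.2, 0]], rot=[[0, 0, 0], [0, 0, 0], [0, 0, 0], [0, 0, 0], [0, 0, 0], [0, 0, 0], [0, 0, 0], [0, 0, 0], [0, 0, 0], [0, 0, 0]], grip=[0.04, 0.04, 0.04, 0.04, 0.04, 0.04, 0.04, 0.04, 0.04, 0.04])

```text
time_s: 7.7
eef_pos: [0.4848, -0.1528, 0.0649]
eef_rot: [0.0, 0.97, -0.241, 0.001]
wrist_force: [5.4, 1.9, 2.3]
opening: 0.089
grasp_force: 60.4
```

```bash
python3 st.py
```

```text
7.7 block mm -10.19 0.13 64.89 F 3.84 4.2 2.29 M 0.67 -0.53 0.07 op 0.089 60.4
```

>>> play_rows(xyz=[[-0.5, -0.2, 0], [-1, -0.2, 0], [-1.5, -0.2, 0], [-2, -0.2, 0], [-2.5, -0.2, 0], [-2.5, -0.2, 0], [-2.5, -0.2, 0], [-2.5, -0.2, 0], [-2.5, -0.2, 0], [-2.5, -0.2, 0]], rot=[[0, 0, 0], [0, 0, 0], [0, 0, 0], [0, 0, 0], [0, 0, 0], [0, 0, 0], [0, 0, 0], [0, 0, 0], [0, 0, 0], [0, 0, 0]], grip=[0.04, 0.04, 0.04, 0.04, 0.04, 0.04, 0.04, 0.04, 0.04, 0.04])

```text
time_s: 8.95
eef_pos: [0.4821, -0.1513, 0.0648]
eef_rot: [0.0, 0.97, -0.241, 0.001]
wrist_force: [4.4, 0.8, 5.8]
opening: 0.085
grasp_force: 60.9
```

```bash
python3 st.py
```

```text
8.95 block mm -13.29 0.22 64.81 F 3.5 2.71 5.79 M 0.4 -0.74 0.06 op 0.085 60.9
```

>>> play_rows(xyz=[[-0.5, 0, 0], [-1, 0, 0], [-1.5, 0, 0], [-2, 0, 0], [-2, 0, 0], [-2, 0, 0], [-2, 0, 0], [-2, 0, 0], [-2, 0, 0], [-2, 0, 0]], rot=[[0, 0, 0], [0, 0, 0], [0, 0, 0], [0, 0, 0], [0, 0, 0], [0, 0, 0], [0, 0, 0], [0, 0, 0], [0, 0, 0], [0, 0, 0]], grip=[0.04, 0.04, 0.04, 0.04, 0.04, 0.04, 0.04, 0.04, 0.04, 0.04])

```text
time_s: 10.2
eef_pos: [0.4803, -0.1503, 0.0648]
eef_rot: [0.0, 0.97, -0.241, 0.001]
wrist_force: [4.6, -0.2, 6.6]
opening: 0.089
grasp_force: 60.9
```

```bash
python3 st.py
```

```text
10.2 block mm -15.32 0.21 64.8 F 4.21 1.96 6.58 M 0.36 -0.64 0.06 op 0.089 60.9
```

>>> play_rows(xyz=[[-0.5, 0, 0], [-1, 0, 0], [-1.5, 0, 0], [-2, 0, 0], [-2, 0, 0], [-2, 0, 0], [-2, 0, 0], [-2, 0, 0], [-2, 0, 0], [-2, 0, 0]], rot=[[0, 0, 0], [0, 0, 0], [0, 0, 0], [0, 0, 0], [0, 0, 0], [0, 0, 0], [0, 0, 0], [0, 0, 0], [0, 0, 0], [0, 0, 0]], grip=[0.04, 0.04, 0.04, 0.04, 0.04, 0.04, 0.04, 0.04, 0.04, 0.04])

```text
time_s: 11.45
eef_pos: [0.4785, -0.1494, 0.0648]
eef_rot: [0.0, 0.97, -0.241, 0.001]
wrist_force: [5.1, 0.0, 5.0]
opening: 0.087
grasp_force: 60.9
```

```bash
python3 st.py
```

```text
11.45 block mm -17.31 0.19 64.81 F 4.46 2.42 5.05 M 0.39 -0.64 0.09 op 0.087 60.9
```

>>> play_rows(xyz=[[-0.5, 0, 0], [-1, 0, 0], [-1.5, 0, 0], [-2, 0, 0], [-2, 0, 0], [-2, 0, 0], [-2, 0, 0], [-2, 0, 0], [-2, 0, 0], [-2, 0, 0]], rot=[[0, 0, 0], [0, 0, 0], [0, 0, 0], [0, 0, 0], [0, 0, 0], [0, 0, 0], [0, 0, 0], [0, 0, 0], [0, 0, 0], [0, 0, 0]], grip=[0.04, 0.04, 0.04, 0.04, 0.04, 0.04, 0.04, 0.04, 0.04, 0.04])

```text
time_s: 12.7
eef_pos: [0.4768, -0.1486, 0.0648]
eef_rot: [0.0, 0.97, -0.241, 0.001]
wrist_force: [5.6, 0.1, 5.5]
opening: 0.087
grasp_force: 60.8
```

```bash
python3 st.py
```

```text
12.7 block mm -19.19 0.18 64.8 F 4.84 2.72 5.46 M 0.37 -0.8 0.05 op 0.087 60.8
```

>>> play_rows(xyz=[[-0.5, 0, 0], [-1, 0, 0], [-1.5, 0, 0], [-2, 0, 0], [-2, 0, 0], [-2, 0, 0], [-2, 0, 0], [-2, 0, 0], [-2, 0, 0], [-2, 0, 0]], rot=[[0, 0, 0], [0, 0, 0], [0, 0, 0], [0, 0, 0], [0, 0, 0], [0, 0, 0], [0, 0, 0], [0, 0, 0], [0, 0, 0], [0, 0, 0]], grip=[0.04, 0.04, 0.04, 0.04, 0.04, 0.04, 0.04, 0.04, 0.04, 0.04])

```text
time_s: 13.95
eef_pos: [0.4765, -0.1484, 0.065]
eef_rot: [0.001, 0.97, -0.241, 0.003]
wrist_force: [9.3, -2.4, 0.1]
opening: 0.091
grasp_force: 59.9
```

```bash
python3 st.py
```

```text
13.95 block mm -19.52 0.16 65.02 F 9.38 2.24 0.07 M 0.48 -1.88 0.07 op 0.091 59.9
```

Felt the stop: the force rose to 9.4 N with no further travel. I'm relaxing the push, then starting a straight lift.

>>> play_rows(xyz=[[0.7, 0, 0], [1.4, 0, 0], [1.4, 0, 0], [1.4, 0, -0.5], [1.4, 0, -1], [1.4, 0, -2], [1.4, 0, -3], [1.4, 0, -3], [1.4, 0, -3], [1.4, 0, -3]], rot=[[0, 0, 0], [0, 0, 0], [0, 0, 0], [0, 0, 0], [0, 0, 0], [0, 0, 0], [0, 0, 0], [0, 0, 0], [0, 0, 0], [0, 0, 0]], grip=[0.04, 0.04, 0.04, 0.04, 0.04, 0.04, 0.04, 0.04, 0.04, 0.04])

```text
time_s: 15.2
eef_pos: [0.4765, -0.1484, 0.067]
eef_rot: [0.0, 0.97, -0.241, 0.001]
wrist_force: [9.1, -2.5, -5.2]
opening: 0.089
grasp_force: 59.3
```

```bash
python3 st.py
```

```text
15.2 block mm -19.49 0.16 66.97 F 9.18 2.06 -5.2 M 0.43 -1.76 0.06 op 0.089 59.3
```

>>> play_rows(xyz=[[0.5, 0, 0], [0.8, 0, 0], [0.8, 0, 0], [0.8, 0, -1], [0.8, 0, -2], [0.8, 0, -3], [0.8, 0, -4], [0.8, 0, -4], [0.8, 0, -4], [0.8, 0, -4]], rot=[[0, 0, 0], [0, 0, 0], [0, 0, 0], [0, 0, 0], [0, 0, 0], [0, 0, 0], [0, 0, 0], [0, 0, 0], [0, 0, 0], [0, 0, 0]], grip=[0.04, 0.04, 0.04, 0.04, 0.04, 0.04, 0.04, 0.04, 0.04, 0.04])

```text
time_s: 16.45
eef_pos: [0.4767, -0.1485, 0.0708]
eef_rot: [0.0, 0.97, -0.241, 0.001]
wrist_force: [7.2, -1.6, -4.0]
opening: 0.091
grasp_force: 59.4
```

```bash
python3 st.py
python3 - <<'E'
from h import *
a=grab('wrist');save(a,'c4.png',(180,150,330,290),4)
E
```

```text
16.45 block mm -19.35 0.14 70.8 F 7.14 2.0 -4.02 M 0.36 -1.46 0.05 op 0.091 59.4
```

View pics/c4.png

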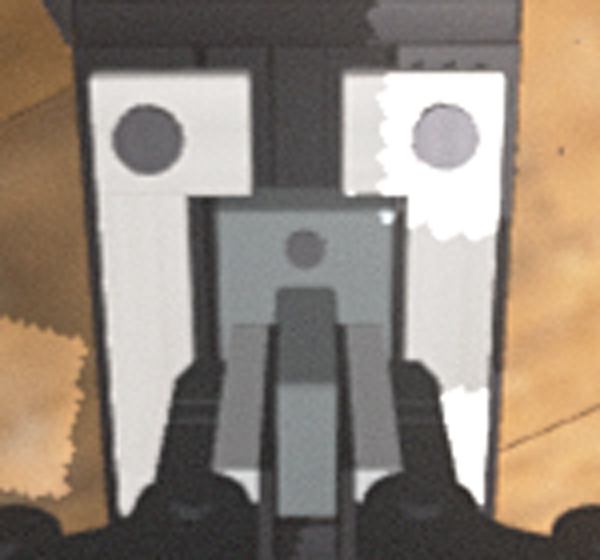

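The picture shows the key in the pads, its head clear of the plate in the window and already rising. I'm lifting it out.

>>> play_rows(xyz=[[0.3, 0, -2], [0.3, 0, -5], [0.3, 0, -9], [0.3, 0, -14], [0.3, 0, -20], [0.3, 0, -28], [0.3, 0, -38], [0.3, 0, -50], [0.3, 0, -66], [0.3, 0, -66]], rot=[[0, 0, 0], [0, 0, 0], [0, 0, 0], [0, 0, 0], [0, 0, 0], [0, 0, 0], [0, 0, 0], [0, 0, 0], [0, 0, 0], [0, 0, 0]], grip=[0.04, 0.04, 0.04, 0.04, 0.04, 0.04, 0.04, 0.04, 0.04, 0.04])

```text
time_s: 17.75
eef_pos: [0.4778, -0.1489, 0.1393]
eef_rot: [0.001, 0.97, -0.241, 0.002]
wrist_force: [1.6, -0.3, -1.0]
opening: 0.087
grasp_force: 59.9
```

```bash
python3 st.py;python3 - <<'E'
from h import *
o=readout.get_obs();p=o['eef_pos'];q=o['eef_rot'];M=R.from_quat([q[1],q[2],q[3],q[0]]).as_matrix();print(M.round(4),o['q'][5])
print(M.T@(np.array([.4517,-.3698,p[2]])-p)*1e3)
a=grab('wrist');save(a,'c5.png',(180,150,330,384),2.5)
E
```

```text
17.75 block mm -18.17 0.36 139.29 F 1.49 0.5 -0.98 M -0.03 0.03 -0.06 op 0.087 59.9
[[ 8.837e-01 -4.681e-01  3.200e-03]
 [-4.681e-01 -8.837e-01 -1.900e-03]
 [ 3.800e-03  2.000e-04 -1.000e+00]] 1.5182560842056425
[ 80.33126755 207.44782438   0.34386883]
```

View pics/c5.png

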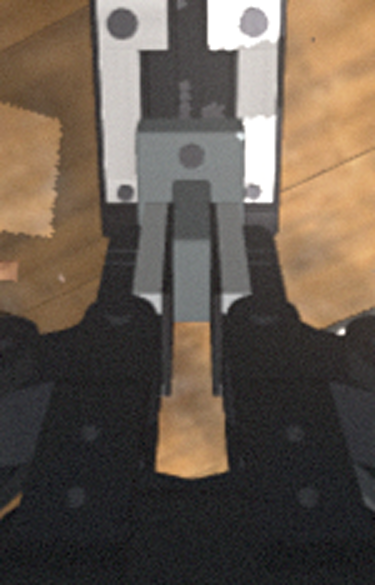

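Run:
```python
from h import *
a=dict(load('wrist'));c=vision.camera('wrist');a['E']=c['hand_eye']
for n,u,v,z in (('tab -x',192,322,.001),('tab +x',192,240,.001),('tabL',173,280,.001),('tabR',210,280,.001),('head top +x',190,130,.0288),('head bot +x',190,118,.0388),('hL',137,135,.0288),('hR',244,135,.0288)):
    print(n,(pt(a,180+(u+.5)/2.5-.5,150+(v+.5)/2.5-.5,z)*1e3).round(1))
save(a,'c6.png',(225,190,290,290),6)
```

```text
tab -x [-10.1   1.7   1. ]
tab +x [9.5 1.7 1. ]
tabL [ 0.1 -2.2  1. ]
tabR [0.1 5.4 1. ]
head top +x [22.1  1.2 28.8]
head bot +x [21.2  1.2 38.8]
hL [ 20.8 -11.1  28.8]
hR [20.8 13.8 28.8]
```

View pics/c6.png

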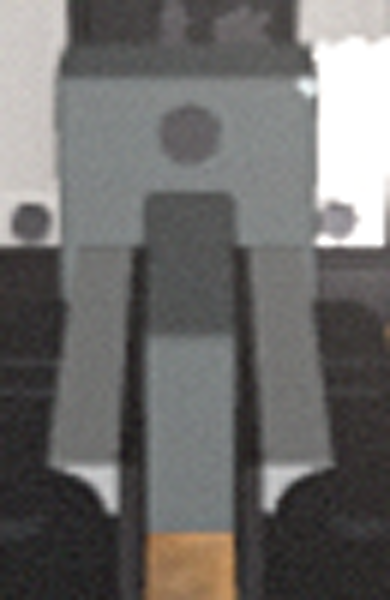

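The key hangs upright and centred in the pads. The camera reads about 1.4 mm off along tool y, so I'll measure the switch relative to the key in the same view. I'm moving to 50 mm short of the switch and turning to its yaw.

>>> play_rows(xyz=[[4, 24, 0], [10, 60, 0], [17, 95, 0], [25, 135, 0], [33, 175, 0], [38, 210, 0], [44, 232, 0], [44, 240, 0], [44, 240, 0], [44, 240, 0]], rot=[[0, 0, -0.06], [0, 0, -0.18], [0, 0, -0.3], [0, 0, -0.42], [0, 0, -0.54], [0, 0, -0.66], [0, 0, -0.74], [0, 0, -0.764], [0, 0, -0.764], [0, 0, -0.764]], grip=[0.04, 0.04, 0.04, 0.04, 0.04, 0.04, 0.04, 0.04, 0.04, 0.04])

```text
time_s: 19.1
eef_pos: [0.4033, -0.3797, 0.137]
eef_rot: [-0.0, 0.99, 0.138, -0.0]
wrist_force: [-0.7, -0.4, -0.9]
opening: 0.088
grasp_force: 59.9
```

```bash
python3 st.py;python3 - <<'E'
from h import *
o=readout.get_obs();print(o['eef_pos'],o['eef_rot'])
a=grab('wrist');save(a,'c7.png',(150,60,370,230),3.5)
E
```

```text
19.1 block mm 24.02 -238.52 136.95 F -0.44 -0.67 -0.86 M 0.05 0.06 -0.01 op 0.088 59.9
[ 0.40331768 -0.37973839  0.13695058] [-4.94389681e-04  9.90442802e-01  1.37923153e-01 -1.23841516e-04]
```

View pics/c7.png

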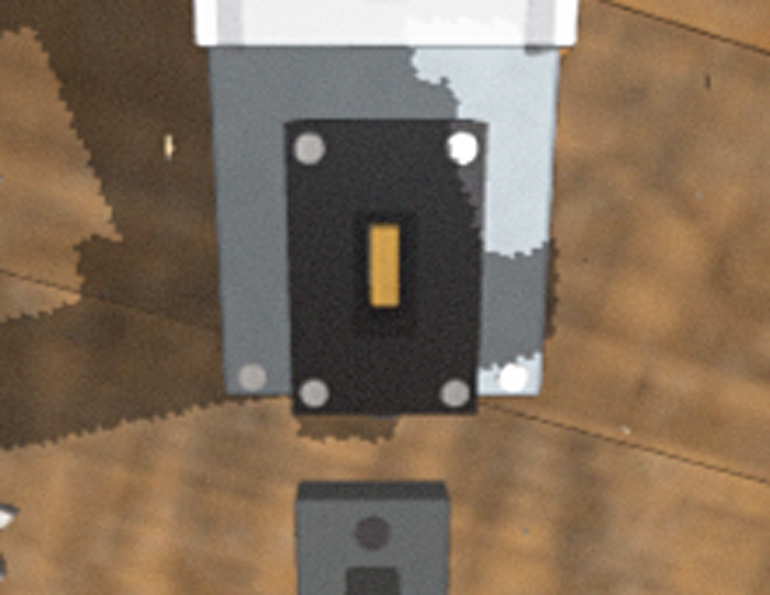

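The picture shows the switch face with its four screws at crop (309,148), (462,147), (455,392) and (315,392). The key head's front edge is at row 500, columns 297–447. That's my picture budget used up (one over, in fact), so from here on I work from numbers.

Run:
```python
from h import *
a=load('wrist');c=vision.camera('wrist');a['E']=c['hand_eye']
f=lambda u,v,z:pt(a,150+(u+.5)/3.5-.5,60+(v+.5)/3.5-.5,z)*1e3
for n,L in dict(scr=[(309,148),(462,147),(455,392),(315,392)],face=[(285,120),(488,120),(478,414),(292,414)],bevel=[(356,210),(414,210),(412,335),(356,335)]).items():
    Q=np.array([f(*p,.081) for p in L]);print(n,Q.mean(0).round(2)[:2],'yaw',[np.degrees(np.arctan2(*(Q[i]-Q[j])[[1,0]])).round(2) for i,j in((0,3),(1,2))],np.degrees(np.arctan2(*(Q[0]-Q[1])[[0,1]])).round(2), [np.linalg.norm(Q[i]-Q[i-3]).round(1) for i in range(4)])
for p in((297,500),(447,500)):print(f(*p,.0288).round(2))
```

```text
scr [49.56  3.43] yaw [np.float64(-0.3), np.float64(0.01)] -179.61 [np.float64(30.3), np.float64(50.3), np.float64(30.0), np.float64(50.2)]
face [49.68  3.53] yaw [np.float64(0.18), np.float64(-0.14)] -179.97 [np.float64(39.9), np.float64(60.3), np.float64(40.2), np.float64(60.4)]
bevel [49.73  3.28] yaw [np.float64(0.29), np.float64(0.14)] -179.97 [np.float64(11.7), np.float64(25.7), np.float64(11.8), np.float64(25.7)]
[ 20.61 -11.65  28.8 ]
[20.63 13.25 28.8 ]
```

>>> play_rows(xyz=[[12, 0.5, 0], [25, 1.1, 0], [38, 1.7, 0], [47, 2.1, 0], [50, 2.2, 0], [50, 2.2, 6], [50, 2.2, 12], [50, 2.2, 16], [50, 2.2, 16], [50, 2.2, 16]], rot=[[0, 0, 0], [0, 0, 0], [0, 0, 0], [0, 0, 0], [0, 0, 0], [0, 0, 0], [0, 0, 0], [0, 0, 0], [0, 0, 0], [0, 0, 0]], grip=[0.04, 0.04, 0.04, 0.04, 0.04, 0.04, 0.04, 0.04, 0.04, 0.04])

```text
time_s: 20.45
eef_pos: [0.4518, -0.3695, 0.1214]
eef_rot: [0.0, 0.99, 0.138, 0.0]
wrist_force: [-0.5, -0.6, 0.2]
opening: 0.092
grasp_force: 59.9
```

```bash
sed -i 's/-27.9/15.9/; s/\[.4937,-.1577,0\]/[.4515,-.3682,0]/' st.py; python3 st.py
```

```text
20.45 block mm -0.05 -1.33 121.4 F -0.63 -0.46 0.2 M -0.03 -0.06 -0.02 op 0.092 59.9
```

>>> play_rows(xyz=[[0, 0, 1.5], [0, 0, 3], [0, 0, 4.5], [0, 0, 6], [0, 0, 7.5], [0, 0, 9], [0, 0, 10], [0, 0, 10], [0, 0, 10], [0, 0, 10]], rot=[[0, 0, 0], [0, 0, 0], [0, 0, 0], [0, 0, 0], [0, 0, 0], [0, 0, 0], [0, 0, 0], [0, 0, 0], [0, 0, 0], [0, 0, 0]], grip=[0.04, 0.04, 0.04, 0.04, 0.04, 0.04, 0.04, 0.04, 0.04, 0.04])

```text
time_s: 21.7
eef_pos: [0.4519, -0.3694, 0.1114]
eef_rot: [0.0, 0.99, 0.138, 0.0]
wrist_force: [-0.3, -0.9, 0.1]
opening: 0.085
grasp_force: 59.9
```

```bash
python3 st.py
```

```text
21.7 block mm 0.06 -1.24 111.37 F -0.56 -0.73 0.11 M -0.04 -0.01 0.06 op 0.085 59.9
```

The tongue is inside the slot with no side force. I'm continuing down to the plunger.

>>> play_rows(xyz=[[0, 0, 1], [0, 0, 2], [0, 0, 3], [0, 0, 4], [0, 0, 5], [0, 0, 6], [0, 0, 7], [0, 0, 7], [0, 0, 7], [0, 0, 7]], rot=[[0, 0, 0], [0, 0, 0], [0, 0, 0], [0, 0, 0], [0, 0, 0], [0, 0, 0], [0, 0, 0], [0, 0, 0], [0, 0, 0], [0, 0, 0]], grip=[0.04, 0.04, 0.04, 0.04, 0.04, 0.04, 0.04, 0.04, 0.04, 0.04])

```text
time_s: 22.95
eef_pos: [0.452, -0.3694, 0.1044]
eef_rot: [0.0, 0.99, 0.138, 0.0]
wrist_force: [-0.8, 2.0, 5.4]
opening: 0.088
grasp_force: 60.7
```

```bash
python3 st.py
```

```text
22.95 block mm 0.12 -1.31 104.42 F -0.19 2.18 5.38 M 0.3 0.05 -0.02 op 0.088 60.7
```

>>> play_rows(xyz=[[0, -0.3, 1], [0, -0.3, 2], [0, -0.3, 3], [0, -0.3, 4], [0, -0.3, 5], [0, -0.3, 6], [0, -0.3, 7], [0, -0.3, 8], [0, -0.3, 8], [0, -0.3, 8]], rot=[[0, 0, 0], [0, 0, 0], [0, 0, 0], [0, 0, 0], [0, 0, 0], [0, 0, 0], [0, 0, 0], [0, 0, 0], [0, 0, 0], [0, 0, 0]], grip=[0.04, 0.04, 0.04, 0.04, 0.04, 0.04, 0.04, 0.04, 0.04, 0.04])

```text
time_s: 24.2
eef_pos: [0.4519, -0.3692, 0.0963]
eef_rot: [0.0, 0.99, 0.138, 0.0]
wrist_force: [1.4, -1.6, 3.0]
opening: 0.086
grasp_force: 60.5
```

```bash
python3 st.py
```

```text
24.2 block mm 0.09 -1.07 96.26 F 0.95 -1.91 3.03 M -0.22 -0.09 0.03 op 0.086 60.5
```

>>> play_rows(xyz=[[0, 0.1, 0.5], [0, 0.1, 1], [0, 0.1, 1.5], [0, 0.1, 2], [0, 0.1, 2.4], [0, 0.1, 2.4], [0, 0.1, 2.4], [0, 0.1, 2.4], [0, 0.1, 2.4], [0, 0.1, 2.4]], rot=[[0, 0, 0], [0, 0, 0], [0, 0, 0], [0, 0, 0], [0, 0, 0], [0, 0, 0], [0, 0, 0], [0, 0, 0], [0, 0, 0], [0, 0, 0]], grip=[0.04, 0.04, 0.04, 0.04, 0.04, 0.04, 0.04, 0.04, 0.04, 0.04])

```text
time_s: 25.45
eef_pos: [0.4519, -0.3692, 0.0948]
eef_rot: [0.0, 0.99, 0.138, 0.0]
wrist_force: [-1.2, 1.5, 10.2]
opening: 0.09
grasp_force: 61.6
```

```bash
python3 st.py
```

```text
25.45 block mm 0.09 -1.11 94.79 F -0.77 1.82 10.19 M 0.23 0.23 -0.0 op 0.09 61.6
```

>>> play_rows(xyz=[[0, 0, 0.3], [0, 0, 0.6], [0, 0, 1], [0, 0, 1], [0, 0, 1], [0, 0, 1], [0, 0, 1], [0, 0, 1], [0, 0, 1], [0, 0, 1]], rot=[[0, 0, 0], [0, 0, 0], [0, 0, 0], [0, 0, 0], [0, 0, 0], [0, 0, 0], [0, 0, 0], [0, 0, 0], [0, 0, 0], [0, 0, 0]], grip=[0.04, 0.04, 0.04, 0.04, 0.04, 0.04, 0.04, 0.04, 0.04, 0.04])

```text
time_s: 26.7
eef_pos: [0.4519, -0.3693, 0.0948]
eef_rot: [0.0, 0.99, 0.138, -0.0]
wrist_force: [-4.0, 3.7, 17.6]
opening: 0.09
grasp_force: 62.6
```

```bash
python3 st.py
```

```text
26.7 block mm 0.1 -1.15 94.78 F -2.8 4.69 17.59 M 0.76 0.46 -0.01 op 0.09 62.6
```

It's on a hard stop at exactly home height. I'm relaxing the press, letting go, and retreating straight up.

>>> play_rows(xyz=[[0, 0, -0.8], [0, 0, -1.6], [0, 0, -1.6], [0, 0, -1.6], [0, 0, -1.6], [0, 0, -1.6], [0, 0, -1.6], [0, 0, -1.6], [0, 0, -1.6], [0, 0, -1.6]], rot=[[0, 0, 0], [0, 0, 0], [0, 0, 0], [0, 0, 0], [0, 0, 0], [0, 0, 0], [0, 0, 0], [0, 0, 0], [0, 0, 0], [0, 0, 0]], grip=[0.04, 0.04, 0.04, 0.08, 0.12, 0.16, 0.22, 0.3, 0.4, 0.4])

```text
time_s: 27.95
eef_pos: [0.4518, -0.3692, 0.0945]
eef_rot: [-0.0, 0.99, 0.138, -0.0]
wrist_force: [0.3, 0.1, 1.0]
opening: 0.402
grasp_force: 0.0
```

>>> play_rows(xyz=[[0, 0, -3], [0, 0, -8], [0, 0, -15], [0, 0, -25], [0, 0, -40], [-10, 0, -60], [-20, 0, -80], [-30, 0, -100], [-30, 0, -100], [-30, 0, -100]], rot=[[0, 0, 0], [0, 0, 0], [0, 0, 0], [0, 0, 0], [0, 0, 0], [0, 0, 0], [0, 0, 0], [0, 0, 0], [0, 0, 0], [0, 0, 0]], grip=[0.4, 0.4, 0.4, 0.4, 0.4, 0.4, 0.4, 0.4, 0.4, 0.4])

```text
time_s: 29.2
eef_pos: [0.4227, -0.3772, 0.1943]
eef_rot: [-0.0, 0.99, 0.138, -0.0]
wrist_force: [-0.5, 0.0, 0.5]
opening: 0.403
grasp_force: 0.0
```

```bash
python3 st.py
python3 - <<'E'
from h import *
a=grab('wrist');v,u=np.mgrid[0:384,0:512];d=a['depth']
K=a['K'];p=np.stack([(u-K[0,2])/K[0,0]*d,(v-K[1,2])/K[1,1]*d,d],-1).reshape(-1,3)@a['E'][:3,:3].T+a['E'][:3,3]
p=p[(d.ravel()>0)];t=np.radians(15.9);q=p[:,:2]-[.452,-.369];x=q@[np.cos(t),np.sin(t)];y=q@[-np.sin(t),np.cos(t)]
for n,lo,hi in(('tab',.08,.115),('head',.061,.075)):
    m=(abs(x)<.04)&(abs(y)<.03)&(p[:,2]>lo)&(p[:,2]<hi);print(n,m.sum(),np.percentile(x[m],[1,99])*1e3,np.percentile(y[m],[1,99])*1e3,np.percentile(p[m,2],[5,50,95])*1e3)
m=(abs(x)<.008)&(abs(y)<.002)&(p[:,2]>.088)
c=np.c_[x[m],y[m],np.ones(m.sum())];print('tab top plane',np.linalg.lstsq(c,p[m,2],rcond=None)[0])
E
```

```text
29.2 block mm -30.19 -0.8 194.28 F -0.47 0.18 0.48 M -0.04 0.02 -0.03 op 0.403 0.0Traceback (most recent call last):
  File "<stdin>", line 3, in <module>
KeyError: 'K'
```

Run:
```python
from h import *
a=load('wrist');v,u=np.mgrid[0:384,0:512];d=a['depth']
K=a['K'];p=np.stack([(u-K[0,2])/K[0,0]*d,(v-K[1,2])/K[1,1]*d,d],-1).reshape(-1,3)@a['E'][:3,:3].T+a['E'][:3,3]
p=p[(d.ravel()>0)];t=np.radians(15.9);q=p[:,:2]-[.452,-.369];x=q@[np.cos(t),np.sin(t)];y=q@[-np.sin(t),np.cos(t)]
for n,lo,hi in(('tab',.085,.115),('head',.063,.072),('face',.05,.061)):
    m=(abs(x)<.035)&(abs(y)<.025)&(p[:,2]>lo)&(p[:,2]<hi);print(n,m.sum(),np.percentile(x[m],[1,99])*1e3,np.percentile(y[m],[1,99])*1e3,np.percentile(p[m,2],[5,50,95])*1e3)
    if n!='tab':
        print(np.linalg.lstsq(np.c_[x[m],y[m],np.ones(m.sum())],p[m,2],rcond=None)[0])
```

```text
tab 293 [-10.79684783   8.79412381] [-5.46749508  3.46113403] [92.35010886 94.75635128 95.91799798]
head 1050 [-22.4875088   20.39896973] [-13.84409931  11.81407511] [65.80151895 66.95488231 68.12710783]
[-2.66275174e-05  3.30933568e-03  6.69645283e-02]
face 1342 [-29.46466121  29.67949248] [-20.40778464  19.32012318] [55.59646372 56.89350054 58.21164165]
[-0.00538694  0.00097516  0.05692222]
```

The head's top is 10.0 mm above the switch face and level, so the key is fully home and upright.

```bash
python3 -c "
from bench import ctrl
print(ctrl.hand_in())"
```

```text
the job is handed in; nothing more can be done
None
```

The guard key is in the switch slot, pressed fully home (head flush on the switch's top face, level), released, and the job handed in at about 29 s; I did not read the plunger directly, and I viewed 11 pictures, one over the limit of 10.

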